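# Load the seal rings into the leak-test block and keep its snap cover pressed home

### The arm

A 6-joint arm with a two-finger parallel gripper is mounted at the origin on the work surface. World frame = base frame: x ahead of the robot, y to its left, z up, the work surface at z = 0. Lengths are in mm, angles in rad, forces in N, time in s.
With the tool pointing down it reaches from about 350 to 975 mm from the base axis. Payload 7.1 kg.
Tool frame: the origin (TCP) lies on the front face of the gripper's body, between the roots of the fingers; the fingertips stand 80 mm ahead of it and the grasp point (between the pads) lies 61 mm ahead of it (env.tips_ahead is the distance from the TCP to the fingertips, in mm); z points along the fingers, y is the line along which they close (so a half turn about z gives the same grasp; the last joint's range is limited). The gripper opens to 88 mm and grips with 3 to 60 N. Pads are 20 mm wide; open, the fingers measure 115 mm over their backs; the gripper's body (75 mm by 178 mm) begins 61 mm behind the grasp point.
Start: joints at [1.248, 0.423, 1.63, -0, 1.089, -0.019], TCP at [186.936, 596.373, 302.675] pointing down, gripper open.
Joint ranges: [-3, 3], [-0.9, 2.11], [0.09, 2.58], [-1.31, 4.45], [0.11, 2.69], [-2.54, 2.54]. Speed limits (rad/s): [2.39, 2.39, 3.01, 3.14, 3.14, 3.14].

### API

Orientations are given as a unit quaternion [x, y, z, w].
In Python, from station import env, set_gripper, viewer, workorder gives the robot as it stands. Calls block until the motion is done:
- env.reach(position, orientation): joint-space move of the TCP to a pose.
- env.move_l(position, rot=None, rate=150, f_stop=None): straight line of the TCP; rot=None keeps the orientation; rate is the mean speed in mm/s. With f_stop (N) it stops when the force on the tool has changed by that much, and returns True; else False.
- env.move_joints(angles): joint-space move.
- set_gripper(opening): finger opening in mm; the grip force is fixed at half the most; returns when the fingers have stopped.
- env.hold(seconds).
- env.ik(position, orientation): joint angles nearest the present ones, or None.
- env.read_state(): the state.
- viewer.camera(name): name is "side" or "top" or "wrist"; returns the picture (400x640x3 uint8, blue, green, red); there is no depth.
- viewer.camera_params(name): a dict with "fx", "fy", "cx", "cy" (pixels), "pose" (4x4, takes a point from camera to world coordinates); the wrist camera has in their place "tool_from_camera" (4x4, takes a point from camera to tool coordinates, whose origin is the TCP and whose axes are the flange's). Camera axes: x right, y up, looking along -z (the intrinsics and any distortion apply to the point x, -y, -z); pixel columns grow to the right and rows downward; lengths in mm; the calibration is good to about 2 mm. A picture is of the moment at which its call begins: read the wrist's pose just before it. camera_params takes no time and is no camera call.
A pose or a line that the arm cannot do raises env.IKError and nothing moves.
- workorder.sign_off(): hands the job in; it is judged then, once.
The state is a dict: "time_s": time; "qpos": joint angles; "dq": joint speeds; "tau": joint torques, N m; "tool_pos": TCP position; "orientation": TCP orientation; "force": force on the tool from outside, world axes, zero at the start; "wrist_torque": the same for the moment, N m; "width": finger opening in mm; "grip_force": force on a finger pad.
Only numpy, scipy, OpenCV 4.12 (cv2) and the standard library are available. Lean on these libraries where they do the work, as an engineer would, in place of code of your own. Each camera call takes 0.05 s, during which the arm holds its last target. There are 200 camera calls.

### The job

Drop the wide ring into the wide bore and the narrow ring into the narrow bore of the leak-test block, each right down. Then take the cover by its rib and press it down onto the block until it snaps past the two roller catches and sits fully home, and keep pressing it firmly down on the block: the program finishes with the robot still holding the cover pressed. Leave the bottle, the pot and the stack of finished rings alone.

Things in the scene. Friction and masses are not known exactly. Their poses are not given: they have to be found in the camera images.
- block: Leak-test block fixed to the bench; origin: centre of its underside, z up. Base plate 176 (x) by 96 (y) by 8 mm; on it an aluminium block 110 by 64 mm with a flat top 38 mm above the bench and two round bores side by side along x. A sprung roller catch stands at the middle of each short end, slick plastic locators at the corners. Fingers that straddle a bore along the block's y have room.
- block_seat (a point): Centre of the block's flat top (38 mm above the bench), axes as the block's; the cover's origin is here when home. Corner locators frame the cover with 2 mm play: end ones with inner faces at x = +-56 mm (|y| 18 to 30), side ones at y = +-32 mm (|x| 42 to 52), straight to 57 mm above the bench, flared outwards to 63 mm.
- bore_wide (a point): centre of the mouth of the wide bore: 46 mm across, 2 mm chamfer, 24 mm deep (blind), level with the block's top, at x = -24 mm on the block
- bore_narrow (a point): centre of the mouth of the narrow bore: 34 mm across, 2 mm chamfer, 24 mm deep (blind), level with the block's top, at x = +24 mm on the block
- catch_near (a joint): outward travel (m) of the roller catch at the block's -x end: 0 = sprung in (rest), up to 0.008 pushed out along x by the cover's bead. Roller 12 mm across, 24 mm long, parallel to y, axis at x = -60.5 mm, 51.5 mm above the bench
- catch_far (a joint): the same for the roller catch at the block's +x end (axis at x = +60.5 mm)
- ring_wide: grey rigid moulded ring, 40 mm outside, 28 mm inside, 22 mm tall, 50 g, standing on the bench with its axis upright; origin: centre of its underside. In its bore its top lies 2 mm below the block's top
- ring_narrow: grey rigid moulded ring, 28 mm outside, 18 mm inside, 22 mm tall, 30 g, standing on the bench with its axis upright; origin: centre of its underside. In its bore its top lies 2 mm below the block's top
- cover: Snap cover, about 120 g, lying on the bench, rib up; origin: centre of its underside, z up. Aluminium plate 108 (x) by 60 (y) by 8 mm with a round bead (8 mm across, 22 mm long) at the middle of each short end, 116 mm over the beads. Black rib to grip in the middle: 50 mm along y, 16 mm along x, 8 to 38 mm above the underside. Fits the block either way round, x along the block's x.
- ring_stack: bystander: stack of finished grey rings, 60 mm across, 81 mm tall; origin at the centre of its underside
- pot: bystander: white plastic pot, 72 mm across, 60 mm tall; origin at the centre of its underside
- bottle: bystander: clear bottle with a blue cap, 62 mm across, 190 mm tall; origin at the centre of its underside
- cover_rib (a point): Top centre of the cover's rib, 38 mm above its underside. Pressing: beads meet the rollers with the underside about 17 mm above the block's top; it takes some 12 to 20 N; the force falls to nothing by about 9 mm and the catches then pull the cover down (up to 10 N) until about 2 mm; at 0 it sits flat on the block below the rollers, and the catches, back in, no longer press on it.

How it is judged (in metres and radians):
On the way, in this order (a step that is already met when the one before it is completed fails the run):
1. both rings lie at the bottom of their own bores, the cover not yet on the block (z of ring_wide in the frame of bore_wide below -0.02 m and horizontal distance between ring_wide and bore_wide below 0.005 m and z of ring_narrow in the frame of bore_narrow below -0.02 m and horizontal distance between ring_narrow and bore_narrow below 0.005 m and distance between cover and block_seat above 0.03 m), for 0.2 s.
2. the cover has snapped past both catches and lies home on the block (z of cover in the frame of block_seat below 0.002 m and horizontal distance between cover and block_seat below 0.005 m and value of joint each of catch_near, catch_far below 0.0015 m), for 0.1 s.
At the end, for the whole second after the job is handed in: Each ring at least 20 mm deep in its own bore (within 5 mm); cover flat on the block (2 mm high, 5 mm sideways, 0.06 rad tilt, 0.08 rad yaw, either way round), both catches back in (1.5 mm); the fingers still press it: it bears on the block with over 5 N through the last second (all of step 2 and z of ring_wide in the frame of bore_wide below -0.02 m and horizontal distance between ring_wide and bore_wide below 0.005 m and z of ring_narrow in the frame of bore_narrow below -0.02 m and horizontal distance between ring_narrow and bore_narrow below 0.005 m and angle between cover's own z axis and vertical below 0.06 rad and angle between the x axis of cover and the x axis of block, either way round below 0.08 rad and contact force between cover and block above 5 N and contact force between the fingers and cover above 2 N); the arm keeps its last pose, push and grip.
It fails at once if the ring stack is displaced by more than 30 mm (distance of ring_stack from where it was at the start of the episode above 0.03 m).
It fails at once if the pot is displaced by more than 30 mm (distance of pot from where it was at the start of the episode above 0.03 m).
It fails at once if the bottle is displaced by more than 30 mm (distance of bottle from where it was at the start of the episode above 0.03 m).
It also fails if it takes over 67 s, if anything falls off the work surface, if the arm or the gripper's body presses on something with over 40 N, if the wrist force passes 120 N, or if a joint passes its speed limit or range.

## Working session

There is one attempt and no reset: what is moved stays moved. The work goes in short steps, each a Python script; the robot and the scene stay as the last script left them, time stands still between calls to the robot, and variables do not carry over. Pictures are saved under pics/ and viewed, at most 10 in all, crops included, and the job is handed in when it is done.

```bash
ls; mkdir -p pics; python3 - <<'E'
from station import env, viewer
import cv2,numpy as np
for n in ["top","side"]:
    im=viewer.camera(n); cv2.imwrite(f"pics/{n}0.png",im)
    p=viewer.camera_params(n); print(n,{k:(np.round(v,3).tolist() if k=='pose' else v) for k,v in p.items()})
p=viewer.camera_params("wrist");print({k:np.round(v,3).tolist() for k,v in p.items()})
s=env.read_state();print(s["time_s"],s["tool_pos"],s["orientation"],s["force"],s["width"])
E
```

```text
pics
top {'fx': 437.37055732226474, 'fy': 437.37055732226474, 'cx': 319.93462486434373, 'cy': 201.42760334644439, 'pose': [[0.02, 0.982, -0.187, 291.154], [-1.0, 0.02, -0.002, 70.224], [0.002, 0.187, 0.982, 1345.704], [0.0, 0.0, 0.0, 1.0]]}
side {'fx': 422.7244584409598, 'fy': 422.7244584409598, 'cx': 321.6691309585677, 'cy': 196.96089816875457, 'pose': [[0.944, 0.169, -0.282, 197.711], [-0.328, 0.549, -0.769, -823.383], [0.025, 0.819, 0.574, 715.296], [0.0, 0.0, 0.0, 1.0]]}
{'fx': 307.203, 'fy': 307.203, 'cx': 319.423, 'cy': 195.906, 'tool_from_camera': [[0.0, 0.968, 0.251, 68.028], [1.0, 0.0, -0.001, 1.52], [-0.001, 0.251, -0.968, -82.829], [0.0, 0.0, 0.0, 1.0]]}
0.1 [186.84944148 596.01462397 302.00194045] [ 1.51334340e-01  9.88482408e-01 -6.61784487e-04 -9.73647203e-05] [-0.70783991  0.30223383  0.11507381] 88.13619983786367
```

View pics/top0.png

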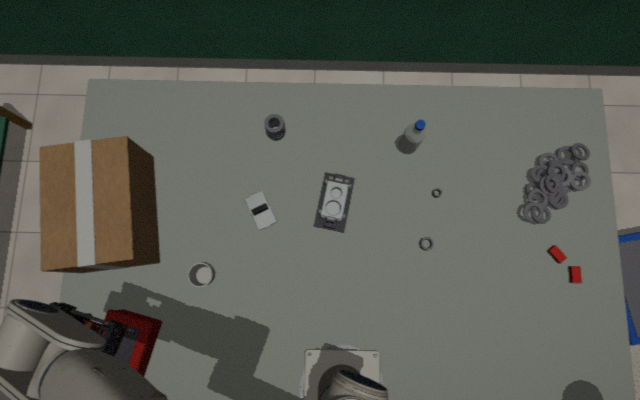

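View pics/side0.png

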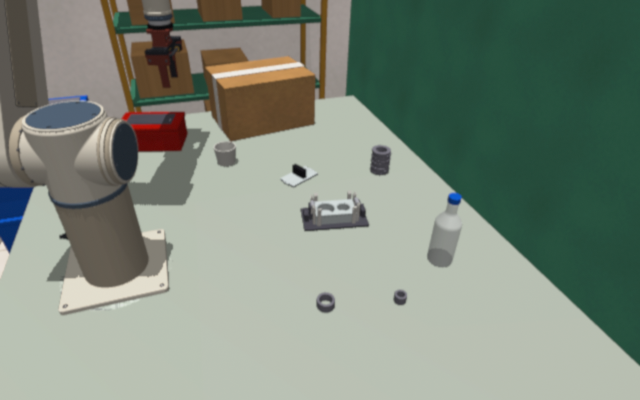

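Top view: block around (335,203), with the wide bore at (333,208) and the narrow one at (336,194). The cover is at (261,211), the wide ring at (426,243), the narrow ring at (437,193), the bottle at (415,135), the pot at (201,274) and the stack at (275,127). The side view agrees. Next I'll take close wrist views.

```bash
cat > h.py <<'E'
from station import env, set_gripper, viewer, workorder
import cv2, numpy as np
from scipy.spatial.transform import Rotation as R
def q_down(phi):               # tool z down, tool y at world angle phi
    y=np.array([np.cos(phi),np.sin(phi),0]); z=np.array([0,0,-1.])
    return R.from_matrix(np.c_[np.cross(y,z),y,z]).as_quat()
def cast(T,p,uv,z):
    uv=np.atleast_2d(np.asarray(uv,float))
    d=np.c_[(uv[:,0]-p["cx"])/p["fx"],-(uv[:,1]-p["cy"])/p["fy"],-np.ones(len(uv))]@T[:3,:3].T
    o=T[:3,3]; return o+d*((z-o[2])/d[:,2])[:,None]
def proj(T,p,X):
    c=(np.atleast_2d(X)-T[:3,3])@T[:3,:3]
    return np.c_[p["cx"]+p["fx"]*c[:,0]/-c[:,2], p["cy"]-p["fy"]*c[:,1]/-c[:,2]]
def wrist():
    s=env.read_state(); p=viewer.camera_params("wrist")
    T=np.eye(4); T[:3,:3]=R.from_quat(s["orientation"]).as_matrix(); T[:3,3]=s["tool_pos"]
    im=viewer.camera("wrist"); return im,T@p["tool_from_camera"],p
def best_phi(pos,phi):          # half-turn choice with j6 nearest mid range
    c=[(abs(j[5]),f) for f in (phi,phi+np.pi,phi-np.pi) if (j:=env.ik(pos,q_down(f))) is not None]
    return min(c)[1]
E
python3 - <<'E'
from h import *
p=viewer.camera_params("top");T=p["pose"]
px=dict(cover=(261,211,8),block=(335,201,38),wide=(426,243,11),narrow=(437,193,11),bottle=(413,145,60),pot=(201,274,30),stack=(275,127,60))
P={k:cast(T,p,v[:2],v[2])[0] for k,v in px.items()}
for k,v in P.items(): print(k,v.round(),np.hypot(*v[:2]).round())
views={"cover":P["cover"],"block":P["block"],"rings":(P["wide"]+P["narrow"])/2}
for n,c in views.items():
    pos=[c[0],c[1],250 if n=="rings" else 210]
    f=best_phi(pos,np.pi/2); env.reach(pos,q_down(f)); env.hold(.15)
    im,Tc,pp=wrist(); cv2.imwrite(f"pics/w_{n}.png",im); np.savez(f"w_{n}.npz",T=Tc)
    s=env.read_state();print(n,f,s["tool_pos"].round(1),s["qpos"],s["time_s"])
ims=[cv2.imread(f"pics/w_{n}.png") for n in views]
cv2.imwrite("pics/m.png",cv2.resize(np.vstack(ims[:2]),(640,800))[:, :][:, :] if 0 else np.hstack([cv2.resize(i,(400,250)) for i in ims[:2]]))
E
```

```text
cover [512. 255.   8.] 572.0
block [542.  27.  38.] 543.0
wide [ 423. -254.   11.] 493.0
narrow [ 579. -292.   11.] 649.0
bottle [ 718. -209.   60.] 748.0
pot [315. 421.  30.] 526.0
stack [767. 216.  60.] 797.0
cover 1.5707963267948966 [511.7 255.6 210.1] [ 4.42348928e-01  4.69184921e-01  1.81171236e+00  6.12341177e-05
  8.60433744e-01 -1.12961838e+00] 2.05
block 1.5707963267948966 [542.4  28.2 210. ] [ 3.00429904e-02  4.33757042e-01  1.87557931e+00  1.33445208e-04
  8.32241128e-01 -1.54287942e+00] 3.1667
rings -1.5707963267948966 [ 501.2 -272.4  250. ] [-5.18714274e-01  4.10939101e-01  1.79194772e+00  3.74192896e-05
  9.38796842e-01  1.05138939e+00] 5.5833
```

View pics/w_cover.png

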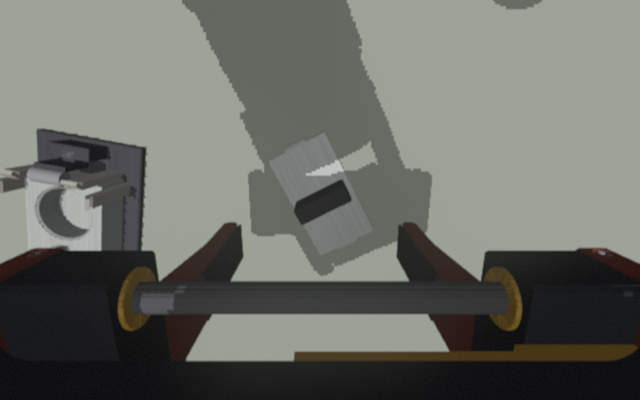

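View pics/w_block.png

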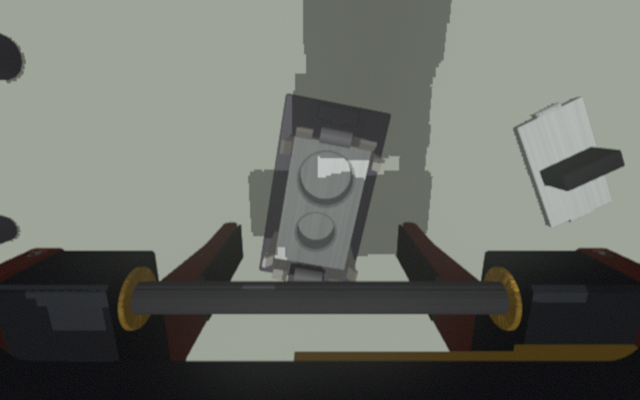

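View pics/w_rings.png

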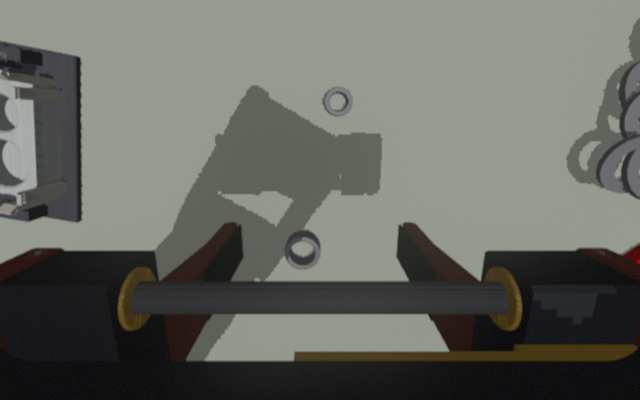

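The wrist views show:
- **Cover:** plate centred at (321,196), rib at (323,201).
- **Block:** wide bore at (326,176), narrow bore at (316,229).
- **Rings:** narrow at (337,101), wide at (302,249).

I'll fit circles and rectangles to edge points cast onto the known planes.

```bash
cat >> h.py <<'E'
from scipy.optimize import least_squares
def fit_circle(im,T,p,uv,z,r,win=45,tol=4):
    """edge pixels near uv cast on plane z, circle of fixed radius r, narrowed in two steps"""
    e=cv2.Canny(cv2.GaussianBlur(cv2.cvtColor(im,cv2.COLOR_BGR2GRAY),(3,3),0),25,70)
    v,u=np.nonzero(e); X=cast(T,p,np.c_[u,v],z)[:,:2]; c=cast(T,p,uv,z)[0,:2]
    for t in (9,6,tol,tol*.6):
        d=np.hypot(*(X-c).T)-r; S=X[abs(d)<t]
        c=least_squares(lambda q:np.hypot(*(S-q).T)-r,c,loss="soft_l1",f_scale=.7).x
    d=np.hypot(*(X-c).T)-r; S=X[abs(d)<1.2]; a=np.degrees(np.arctan2(*(S-c).T[::-1]))
    return c,len(S),len(np.unique((a//20)))/18
E
python3 - <<'E'
from h import *
p=viewer.camera_params("wrist")
L=lambda n:(cv2.imread(f"pics/w_{n}.png"),np.load(f"w_{n}.npz")["T"])
im,T=L("block")
draw=im.copy()
def D(dr,T,c,z,r,col):
    a=np.linspace(0,6.28,60); cv2.polylines(dr,[np.int32(proj(T,p,np.c_[c[0]+r*np.cos(a),c[1]+r*np.sin(a),0*a+z])*8)],True,col,1,cv2.LINE_AA,3)
res={}
for n,uv,rs in (("bw",(326,176),(23,25)),("bn",(316,229),(17,19))):
    for r in rs:
        c,k,cov=fit_circle(im,T,p,uv,38 if r in(25,19) else 36,r); print(n,r,c.round(1),k,round(cov,2)); res[n,r]=c
for k,c in res.items(): D(draw,T,c,38 if k[1] in(25,19) else 36,k[1],(0,0,255) if k[1] in (25,19) else (0,255,0))
im2,T2=L("rings"); dr2=im2.copy()
for n,uv,rs in (("rw",(302,249),(20,14)),("rn",(337,101),(14,9))):
    for r in rs:
        c,k,cov=fit_circle(im2,T2,p,uv,22,r,tol=3); print(n,r,c.round(1),k,round(cov,2)); D(dr2,T2,c,22,r,(0,0,255))
for r in ((25,19),(23,17)):
    d=res["bn",r[1]]-res["bw",r[0]]; print("baseline",np.hypot(*d),"yaw",np.arctan2(d[1],d[0]),"mid",(res["bn",r[1]]+res["bw",r[0]])/2)
im3,T3=L("cover")
g=cv2.cvtColor(im3,cv2.COLOR_BGR2GRAY); hsv=cv2.cvtColor(im3,cv2.COLOR_BGR2HSV)
m=(g<60).astype(np.uint8); m[:, :285]=0; m[:,360:]=0; m[:170]=0; m[230:]=0
cn=max(cv2.findContours(m,0,2)[0],key=cv2.contourArea); print("rib dark area",cv2.contourArea(cn))
q=cv2.minAreaRect(cast(T3,p,cn[:,0],38)[:,:2].astype(np.float32)); print("rib@38",q)
print("bg/plate hsv",hsv[150:180:10,285:330:15].tolist(),hsv[250,420].tolist(),hsv[170,265].tolist(),hsv[100,280].tolist())
A=cv2.resize(draw[85:285,230:430],(400,400),interpolation=2);B=cv2.resize(dr2[75:275,230:430],(400,400),interpolation=2)
C=np.hstack([A,B]); cv2.imwrite("pics/fit1.png",C); cv2.imwrite("pics/covcrop.png",cv2.resize(im3[120:280,240:400],(480,480),interpolation=2))
E
```

```text
bw 23 [525.9  35.2] 136 1.0
bw 25 [525.2  35.6] 129 0.89
bn 17 [573.6  26.2] 124 1.0
bn 19 [573.1  26.1] 70 0.56
rw 20 [ 431.4 -252.3] 100 0.94
rw 14 [ 424.6 -251.6] 85 1.0
rn 14 [ 584.2 -288.2] 107 1.0
rn 9 [ 584. -289.] 64 1.0
baseline 48.85063269419984 yaw -0.19531122417181246 mid [549.15844228  30.82602241]
baseline 48.49650655163939 yaw -0.1864811283007764 mid [549.75120918  30.73391429]
rib dark area 1175.0
rib@38 ((515.8490600585938, 258.48590087890625), (19.74449348449707, 48.97819137573242), 27.271875381469727)
bg/plate hsv [[[68, 9, 116], [72, 10, 129], [75, 8, 128]], [[75, 8, 125], [75, 8, 126], [72, 10, 126]], [[68, 8, 126], [75, 8, 128], [80, 5, 156]]] [7, 50, 46] [45, 19, 106] [45, 20, 104]
```

View pics/fit1.png

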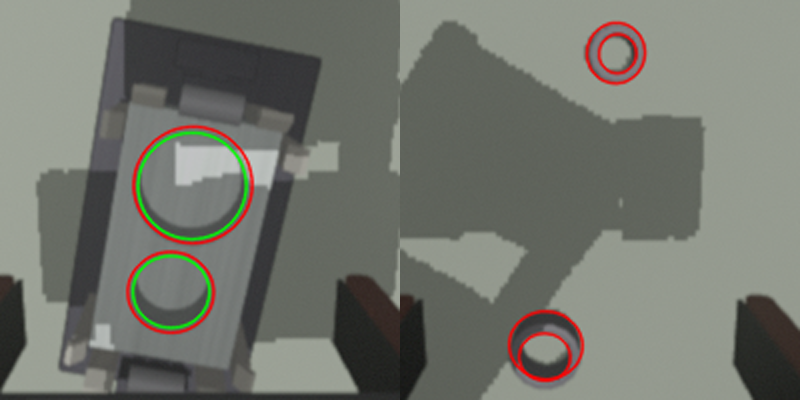

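The bore fits (green) lie on the bore edges and the baseline is 48.5 mm against the true 48. The narrow ring fits well too. The wide ring's fit is off because its wall was in view, so I'll look again from directly above each ring.

```bash
python3 - <<'E'
from h import *
dr=[]
for n,c,rs in (("rn",(584.1,-288.6),(14,9)),("rw",(427,-252),(20,14))):
    pos=[c[0],c[1],190]; f=best_phi(pos,-0.187+np.pi/2); env.reach(pos,q_down(f)); env.hold(.2)
    im,T,p=wrist(); d=im.copy(); uv0=proj(T,p,[c[0],c[1],22])[0]
    for r in rs:
        cc,k,cov=fit_circle(im,T,p,uv0,22,r,tol=3); print(n,r,cc.round(1),k,round(cov,2),"phi",f)
        a=np.linspace(0,6.28,60); cv2.polylines(d,[np.int32(proj(T,p,np.c_[cc[0]+r*np.cos(a),cc[1]+r*np.sin(a),0*a+22])*8)],True,(0,0,255),1,cv2.LINE_AA,3)
    u,v=np.int32(uv0); dr.append(cv2.resize(d[v-60:v+60,u-60:u+60],(400,400),interpolation=2))
cv2.imwrite("pics/fit2.png",np.hstack(dr)); print(env.read_state()["time_s"])
E
```

```text
rn 14 [ 584.6 -288.7] 103 1.0 phi -1.7577963267948966
rn 9 [ 584.2 -288.6] 73 1.0 phi -1.7577963267948966
rw 20 [ 425.2 -251.9] 135 1.0 phi -1.7577963267948966
rw 14 [ 424.4 -251.6] 117 1.0 phi -1.7577963267948966
7.2667
```

View pics/fit2.png

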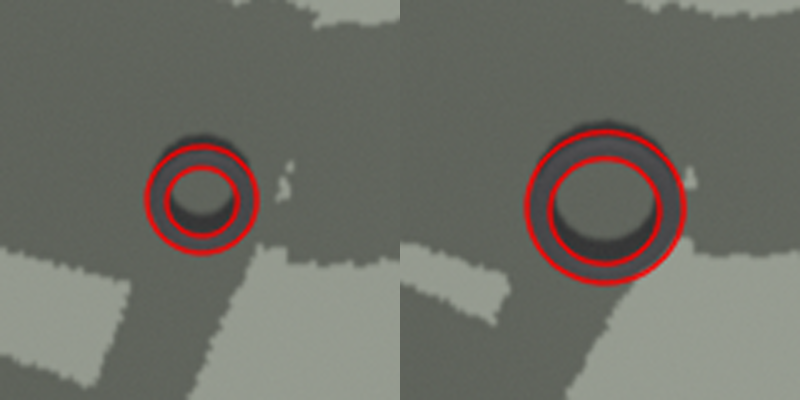

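Both fits now sit on the ring rims: narrow (584.4,-288.6), wide (424.8,-251.8). I'll pick the wide ring and peek at it above the block before inserting.

```bash
cat >> h.py <<'E'
BW=np.array([525.9,35.2]); BN=np.array([573.4,26.2]); YAW=-0.187; FP=YAW+np.pi/2; FR=FP-np.pi
def pick_ring(c,width):
    q=q_down(FR); env.reach([*c,130],q); set_gripper(width+24); env.move_l([*c,90],rate=120)
    set_gripper(width-6); s=env.read_state(); print("grip",s["width"],s["grip_force"],s["tool_pos"])
    env.move_l([*c,190],rate=250)
def over(c,z=190):
    env.reach([*c,z],q_down(FP)); env.hold(.15)
E
python3 - <<'E'
from h import *
pick_ring((424.8,-251.8),40); over(BW,150)
im,T,p=wrist(); cv2.imwrite("pics/held1.png",im[100:300,200:440].repeat(3,0).repeat(3,1)[:600]); np.savez("held1.npz",T=T)
s=env.read_state(); print(s["width"],s["tool_pos"],s["time_s"],s["force"],proj(T,p,[*BW,38]))
E
```

```text
grip 39.18780001587727 30.0012831017375 [ 425.08147759 -251.99186113   90.48720016]
39.078582129587936 [525.94721356  34.93591333 150.06178147] 12.1167 [0.07705277 0.22806468 0.32774654] [[317.36933679 220.93500489]]
```

View pics/held1.png

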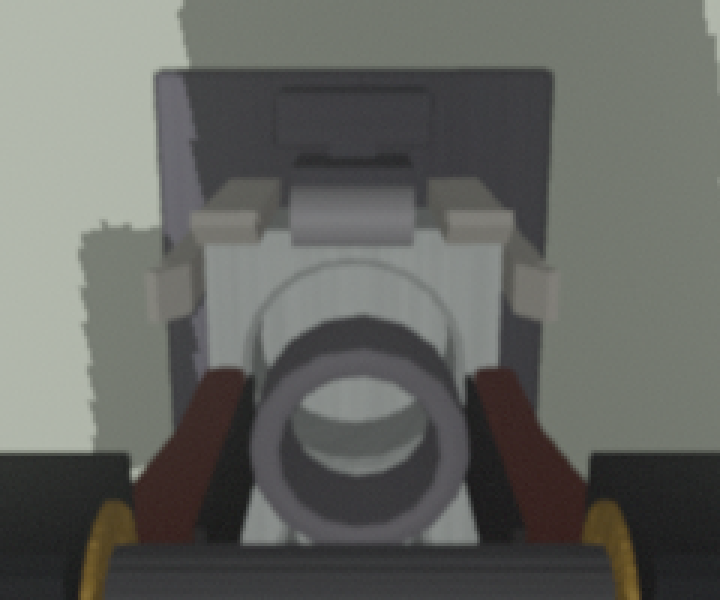

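The ring is held upright and square to the block. Its centre is at crop column 358 and the base plate's centre at 353, so the bore lies about 1.3 mm towards -tool y of where the fingers are. I'll correct for that and insert.

```bash
cat >> h.py <<'E'
YD=np.array([np.cos(FP),np.sin(FP)]); BW=BW-1.3*YD; BN=BN-1.3*YD
def insert(c,width):
    env.move_l([*c,132],rate=150)
    hit=env.move_l([*c,119.8],rate=40,f_stop=8); s=env.read_state(); print("hit",hit,s["tool_pos"].round(1),s["force"].round(1))
    if hit: return False
    set_gripper(width+14); env.move_l([*c,190],rate=250); return True
E
python3 - <<'E'
from h import *
ok=insert(BW,40)
if ok:
    im,T,p=wrist(); d=im.copy(); 
    for r,z in ((20,36),(14,36)):
        cc,k,cov=fit_circle(im,T,p,proj(T,p,[*BW,36])[0],z,r,tol=3); print(r,cc.round(1),BW.round(1),k,cov)
    cv2.imwrite("pics/in1.png",im)
    pick_ring((584.4,-288.6),28); over(BN,150); ok=insert(BN,28)
    im,T,p=wrist(); cv2.imwrite("pics/in2.png",im[60:310,180:460].repeat(2,0).repeat(2,1)); np.savez("in2.npz",T=T)
    for n,c,r in (("w",BW,20),("w",BW,14),("n",BN,14),("n",BN,9)):
        cc,k,cov=fit_circle(im,T,p,proj(T,p,[*c,36])[0],36,r,tol=3); print(n,r,cc.round(1),c.round(1),k,cov)
print(env.read_state()["time_s"])
E
```

```text
hit False [525.6  34.  119.6] [ 0.1  0.  -0.7]
20 [524.7  35.7] [525.7  33.9] 110 0.6111111111111112
14 [521.3  36.1] [525.7  33.9] 96 0.8888888888888888
grip 27.099823810024933 30.000963360071182 [ 584.71959589 -288.82876524   90.62644331]
hit True [573.   25.  124.5] [-0.2 -0.3 -0.5]
w 20 [523.7  35.4] [525.7  33.9] 176 0.6111111111111112
w 14 [522.7  35.7] [525.7  33.9] 125 0.8333333333333334
n 14 [569.7  26.9] [573.2  24.9] 144 0.9444444444444444
n 9 [571.5  25.2] [573.2  24.9] 79 0.9444444444444444
20.8333
```

View pics/in2.png

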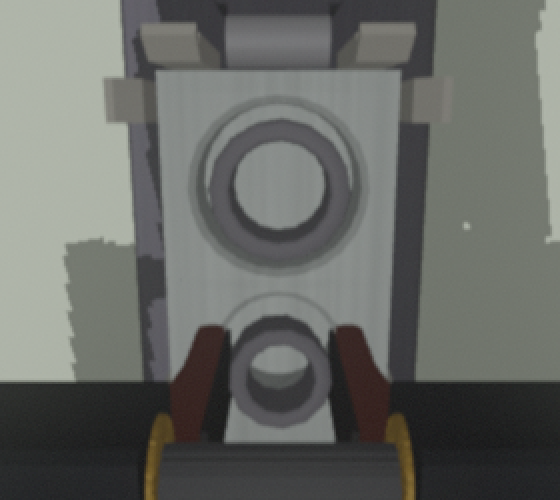

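The wide ring is down in its bore: rim at crop (280,188) against a mouth centre of (278,185). The narrow ring touched about 4 mm inside its bore, centred sideways, so the error must be along block x. I'll measure that offset from this same image.

```bash
python3 - <<'E'
from h import *
s=env.read_state(); print(s["tool_pos"],s["force"],s["width"])
p=viewer.camera_params("wrist"); T=np.load("in2.npz")["T"]
im=cv2.imread("pics/in2.png")[::2,::2]; full=np.zeros((400,640,3),np.uint8); full[60:310,180:460]=im
xd=np.array([np.cos(YAW),np.sin(YAW)])
zt=s["tool_pos"][2]-90.6+22
for n,z,r,uv in (("mouthW",38,25,(319,152)),("boreW",36,23,(319,152)),("ringW",36,20,(320,154)),("mouthN",38,19,(320,235)),("boreN",36,17,(320,235)),("heldtop",zt,14,(320,247)),("heldin",zt,9,(320,247))):
    c,k,cov=fit_circle(full,T,p,uv,z,r,tol=2.5); d=c-BN; print(n,c.round(1),k,round(cov,2),"along x,y from BN:",(d@xd).round(1),(d@YD).round(1),"px",proj(T,p,[*c,z]).round())
# tops of the circles by eye: mouthN top row 293/2+60, right/left cols 222,337 ; held rim rows 322..427
for n,u,v,z in (("mouthN top",279.5,293,38),("mouthW top",278,95,38),("mouthW bot",278,274,38),("ringW top",280,118,36),("ringW bot",280,258,36),("held bot",280,427,zt)):
    X=cast(T,p,(u/2+180,v/2+60),z)[0,:2]-BN; print(n,(X@xd).round(1),(X@YD).round(1))
E
```

```text
[573.08908117  24.93256283 124.67044702] [-0.51679204  0.15175252 -0.9971303 ] 27.42290875075951
mouthW [526.5  35.1] 333 1.0 along x,y from BN: -47.8 1.3 px [[319. 154.]]
boreW [527.   35.1] 326 1.0 along x,y from BN: -47.2 1.4 px [[319. 155.]]
ringW [523.8  35.6] 174 0.61 along x,y from BN: -50.4 1.3 px [[319. 149.]]
mouthN [574.3  26.4] 157 0.78 along x,y from BN: 0.8 1.6 px [[319. 237.]]
boreN [573.2  26.7] 159 0.72 along x,y from BN: -0.2 1.7 px [[320. 234.]]
heldtop [570.1  26.9] 139 0.94 along x,y from BN: -3.4 1.4 px [[319. 242.]]
heldin [574.3  26.6] 125 1.0 along x,y from BN: 0.8 1.9 px [[320. 250.]]
mouthN top -17.8 1.9
mouthW top -72.5 1.4
mouthW bot -23.5 1.4
ringW top -66.6 2.0
ringW bot -27.7 2.0
held bot 14.8 2.0
```

In that image the held ring and the mouth agree within 1 mm and no residual force remains, so the stop was probably a light graze. I'll continue down carefully.

```bash
python3 - <<'E'
from h import *
c=env.read_state()["tool_pos"][:2]
hit=env.move_l([*c,120.2],rate=15,f_stop=12); s=env.read_state(); print(hit,s["tool_pos"].round(1),s["force"].round(1),s["width"],s["wrist_torque"].round(2))
E
```

```text
False [573.1  24.9 120.1] [-0.5  0.2 -0.8] 27.0612872945288 [ 0.02  0.06 -0.03]
```

```bash
python3 - <<'E'
from h import *
c=env.read_state()["tool_pos"][:2]
set_gripper(42); env.move_l([*c,200],rate=250)
xd=np.array([np.cos(YAW),np.sin(YAW)]); mid=(BW+BN)/2
env.reach([*mid,200],q_down(YAW)); env.hold(.2)
im,T,p=wrist(); np.savez("b2.npz",T=T); cv2.imwrite("pics/b2full.png",im)
for n,z,r,o in (("mouthW",38,25,BW),("boreW",37,23,BW),("mouthN",38,19,BN),("boreN",37,17,BN),("ringW",36,20,BW),("ringWi",36,14,BW),("ringN",36,14,BN),("ringNi",36,9,BN)):
    cc,k,cov=fit_circle(im,T,p,proj(T,p,[*o,z])[0],z,r,tol=2.5); d=cc-o; print(n,cc.round(1),k,round(cov,2),"dx,dy",(d@xd).round(1),(d@YD).round(1),proj(T,p,[*cc,z]).round())
# cover
c=np.array([515.8,258.5]); env.reach([*c,200],q_down(0.476)); env.hold(.2)
im2,T2,p=wrist(); np.savez("c2.npz",T=T2); cv2.imwrite("pics/c2full.png",im2)
v=proj(T,p,[*mid,38])[0].astype(int); w=proj(T2,p,[*c,8])[0].astype(int); print(v,w)
A=im[v[1]-75:v[1]+75,v[0]-100:v[0]+100]; B=im2[w[1]-75:w[1]+75,w[0]-100:w[0]+100]
cv2.imwrite("pics/bc.png",np.hstack([cv2.resize(A,(400,300),interpolation=2),cv2.resize(B,(400,300),interpolation=2)])); print(env.read_state()["time_s"])
E
```

```text
mouthW [526.2  31.4] 86 0.67 dx,dy 1.0 -2.4 [[291. 206.]]
boreW [526.6  35.3] 173 0.94 dx,dy 0.6 1.5 [[291. 201.]]
mouthN [572.9  24. ] 75 0.67 dx,dy -0.0 -0.9 [[348. 205.]]
boreN [573.8  26.4] 128 1.0 dx,dy 0.4 1.6 [[349. 201.]]
ringW [526.4  34.8] 78 0.61 dx,dy 0.6 1.0 [[291. 202.]]
ringWi [527.6  35.1] 117 1.0 dx,dy 1.7 1.6 [[292. 201.]]
ringN [574.4  23.5] 84 0.89 dx,dy 1.5 -1.1 [[350. 204.]]
ringNi [572.6  28.4] 48 0.72 dx,dy -1.2 3.3 [[347. 199.]]
[318 203] [318 192]
25.0583
```

View pics/bc.png

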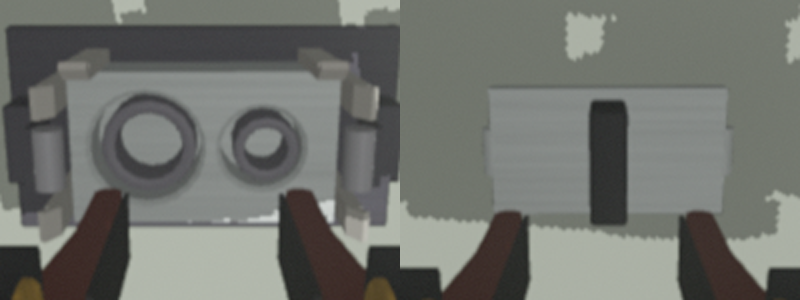

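Both rings show below the block's top: wide bore at (291,201) and narrow bore at (349,201) in the full image. The cover is square in view, its plate spanning crop x 490–725 and y 87–212, with the rib at (608,162). Next is the cover pose from its plate mask, then grasp and look.

```bash
python3 - <<'E'
from h import *
im=cv2.imread("pics/c2full.png"); T=np.load("c2.npz")["T"]; p=viewer.camera_params("wrist")
hsv=cv2.cvtColor(im,cv2.COLOR_BGR2HSV); roi=np.zeros((400,640),np.uint8); roi[150:232,250:395]=1
plate=((hsv[...,1]<14)&(hsv[...,2]>70)).astype(np.uint8)*roi; rib=(hsv[...,2]<62).astype(np.uint8)*roi; rib[:,:300]=0; rib[:,345:]=0
m=cv2.morphologyEx(plate|rib,cv2.MORPH_CLOSE,np.ones((5,5))); m=cv2.morphologyEx(m,cv2.MORPH_OPEN,np.ones((1,1)))
cn=max(cv2.findContours(m,0,2)[0],key=cv2.contourArea)
print("plate(+beads) px",cv2.boundingRect(cn),cv2.contourArea(cn)); print("z8",cv2.minAreaRect(cast(T,p,cn[:,0],8)[:,:2].astype(np.float32)))
cr=max(cv2.findContours(rib,0,2)[0],key=cv2.contourArea); x,y,w,h=cv2.boundingRect(cr); print("rib px",x,y,w,h)
for a in ((x+w/2,y,8),(x+w/2,y,38),(x+w/2,y+h,38),(x,y+h-3,38),(x+w,y+h-3,38)): print(a,cast(T,p,a[:2],a[2])[0].round(1))
d=im.copy(); cv2.drawContours(d,[cn],-1,(0,0,255),1); cv2.drawContours(d,[cr],-1,(0,255,0),1); cv2.imwrite("pics/cm.png",cv2.resize(d[130:250,230:410],(540,360),interpolation=0))
E
```

```text
plate(+beads) px (259, 159, 126, 72) 7630.5
z8 ((519.8757934570312, 257.3062438964844), (115.6069107055664, 67.66092681884766), 27.134601593017578)
rib px 313 168 18 61
(322.0, 168, 8) [508.6 280.4   8. ]
(322.0, 168, 38) [506.1 284.6  38. ]
(322.0, 229, 38) [530.  238.3  38. ]
(313, 226, 38) [522.  237.2  38. ]
(331, 226, 38) [535.5 244.1  38. ]
```

The cover's length over the beads measures 115.6 mm (116 true), yaw is 0.4736, and plate and rib agree on a centre near (518.8,259.6). Grasp, lift, and measure how it sits in the gripper.

```bash
python3 - <<'E'
from h import *
c=np.array([518.8,259.6]); q=q_down(0.4736)
env.reach([*c,140],q); set_gripper(46)
hit=env.move_l([*c,89.3],rate=90,f_stop=10); print("hit",hit,env.read_state()["tool_pos"].round(1))
set_gripper(8); s=env.read_state(); print("grip",s["width"],s["grip_force"],s["tool_pos"].round(1))
env.move_l([*c,200],rate=150); env.hold(.15)
im,T,p=wrist(); s=env.read_state(); print(s["width"],s["force"].round(2),s["time_s"]); np.savez("h3.npz",T=T,tp=s["tool_pos"]); cv2.imwrite("pics/h3.png",im)
zt=s["tool_pos"][2]-81.3
hsv=cv2.cvtColor(im,cv2.COLOR_BGR2HSV)
for row in range(130,262,6):
    m=(hsv[row,:,1]<14)&(hsv[row,:,2]>70); u=np.nonzero(m)[0]
    u=u[(u>170)&(u<470)]
    if len(u): X=cast(T,p,[(u[0],row),(u[-1],row)],zt); t=(X[:,:2]-s["tool_pos"][:2])@np.array([[np.cos(.4736),-np.sin(.4736)],[np.sin(.4736),np.cos(.4736)]]); print(row,u[0],u[-1],len(u),"toolY",t[:,0].round(1),"toolX",t[:,1].round(1))
E
```

```text
hit True [517.8 259.1  88.4]
grip 15.812820753643667 30.765226489165798 [517.6 259.1  88.5]
16.03575141346245 [ 0.73  0.43 -0.66] 27.9583
190 224 415 187 toolY [-51.7  53.1] toolX [30.1 30.2]
196 222 417 196 toolY [-53.   54.5] toolX [26.7 26.9]
202 222 417 172 toolY [-53.3  54.8] toolX [23.3 23.4]
208 223 416 165 toolY [-53.   54.5] toolX [19.8 20. ]
214 223 416 163 toolY [-53.3  54.8] toolX [16.3 16.5]
220 223 416 161 toolY [-53.6  55. ] toolX [12.7 12.9]
226 219 420 140 toolY [-56.1  57.6] toolX [9.1 9.4]
232 219 419 135 toolY [-56.4  57.3] toolX [5.5 5.7]
238 220 419 130 toolY [-56.2  57.6] toolX [1.9 2.1]
244 220 419 126 toolY [-56.5  57.9] toolX [-1.8 -1.6]
250 221 418 116 toolY [-56.2  57.6] toolX [-5.6 -5.3]
```

The fingertips stopped on the plate, so pressing will act directly on it. The plate measures 108 mm wide and its centre sits +0.7 mm in tool y. I'll refine the tool-x offset, then go over the block.

```bash
python3 - <<'E'
from h import *
z=np.load("h3.npz"); T=z["T"]; tp=z["tp"]; im=cv2.imread("pics/h3.png"); p=viewer.camera_params("wrist"); zt=tp[2]-80.4
hsv=cv2.cvtColor(im,cv2.COLOR_BGR2HSV).astype(int)
A=np.array([[np.cos(.4736),-np.sin(.4736)],[np.sin(.4736),np.cos(.4736)]])
for u in (235,260,285,355,380,405): 
    m=(hsv[:,u,1]<14)&(hsv[:,u,2]>70); r=np.nonzero(m[150:215])[0][0]+150
    print(u,r,((cast(T,p,(u,r),zt)[0,:2]-tp[:2])@A).round(1),((cast(T,p,(u,r),zt-8)[0,:2]-tp[:2])@A).round(1),hsv[r-3:r+9,u,2].tolist())
for u in (222,418):
    print(u,[ (r,hsv[r,u].tolist()) for r in range(216,232,2)])
E
```

```text
235 189 [-45.3  30.9] [-47.6  29. ] [117, 116, 106, 95, 95, 110, 125, 133, 135, 135, 136, 135]
260 189 [-31.7  30.9] [-33.3  29. ] [118, 115, 106, 95, 93, 108, 125, 132, 136, 135, 135, 135]
285 177 [-17.8  37.6] [-18.8  36. ] [118, 118, 117, 116, 118, 117, 118, 117, 116, 118, 116, 118]
355 189 [20.2 31. ] [21.1 29.1] [117, 116, 106, 92, 90, 107, 125, 134, 136, 135, 133, 134]
380 189 [33.8 31. ] [35.3 29.1] [118, 116, 105, 94, 92, 107, 124, 135, 137, 135, 134, 134]
405 189 [47.4 31. ] [49.6 29.1] [118, 117, 108, 94, 93, 108, 126, 136, 138, 136, 134, 136]
222 [(216, [45, 17, 117]), (218, [48, 17, 146]), (220, [45, 17, 120]), (222, [60, 12, 88]), (224, [68, 9, 113]), (226, [68, 8, 126]), (228, [68, 8, 126]), (230, [75, 8, 126])]
418 [(216, [45, 17, 152]), (218, [45, 17, 179]), (220, [45, 17, 153]), (222, [60, 11, 94]), (224, [70, 7, 115]), (226, [72, 10, 127]), (228, [72, 10, 126]), (230, [66, 10, 127])]
```

```bash
python3 - <<'E'
from h import *
yaw=-0.1865; xd=np.array([np.cos(yaw),np.sin(yaw)]); yd=np.array([-xd[1],xd[0]])
c=np.array([550.2,30.85])-0.7*xd+0.4*yd; q=q_down(yaw)
env.reach([*c,175],q); env.move_l([*c,156],rate=80); env.hold(.2)
s=env.read_state(); print("above",s["tool_pos"].round(2),c.round(2),s["force"].round(2),s["wrist_torque"].round(2))
hit=env.move_l([*c,146],rate=25,f_stop=7); env.hold(.1)
s=env.read_state(); print("hit",hit,s["tool_pos"].round(2),((s["tool_pos"][:2]-c)@np.c_[xd,yd]).round(2),s["force"].round(2),s["wrist_torque"].round(2),"Fxy blk",(s["force"][:2]@np.c_[xd,yd]).round(2),s["time_s"],s["width"])
E
```

```text
above [549.76  31.55 156.17] [549.59  31.37] [ 1.11 -0.08 -1.21] [-0.12  0.08 -0.01]
hit False [549.69  31.36 146.05] [0.1  0.01] [-0.46 -0.18 -1.03] [-0.11  0.06 -0.01] Fxy blk [-0.42 -0.26] 30.125 15.580165280749597
```

No contact, and the cover is now within the locators' flares. I'll press on in stages with a force guard.

```bash
python3 - <<'E'
from h import *
yaw=-0.1865; xd=np.array([np.cos(yaw),np.sin(yaw)]); yd=np.array([-xd[1],xd[0]])
c=np.array([549.59,31.37])
for z,f in ((141.5,8),(134,40),(129,40),(124,30)):
    hit=env.move_l([*c,z],rate=25,f_stop=f); s=env.read_state()
    print(z,hit,s["tool_pos"].round(2),s["force"].round(2),(s["force"][:2]@np.c_[xd,yd]).round(2),s["wrist_torque"].round(2),round(s["width"],2),s["time_s"])
    if hit and z>125: break
env.hold(.3); s=env.read_state(); print(s["tool_pos"].round(2),s["force"].round(2))
E
```

```text
141.5 True [549.95  31.41 142.38] [-0.24  0.5   4.96] [-0.32  0.45] [-0.05  0.09  0.  ] 15.93 30.3583
[549.93  31.4  142.55] [0.96 0.69 5.57]
```

Contact came at an underside height of about 54 mm, where the rollers are expected. Now press through.

```bash
python3 - <<'E'
from h import *
yaw=-0.1865; xd=np.array([np.cos(yaw),np.sin(yaw)]); yd=np.array([-xd[1],xd[0]])
c=np.array([549.59,31.37])
for z,f in ((138,40),(134,40),(130,40),(126,30),(123,25)):
    hit=env.move_l([*c,z],rate=25,f_stop=f); s=env.read_state()
    print(z,hit,s["tool_pos"].round(2),s["force"].round(2),(s["force"][:2]@np.c_[xd,yd]).round(2),s["wrist_torque"].round(2),round(s["width"],2),s["time_s"])
    if hit: break
env.hold(.3); s=env.read_state(); print(s["tool_pos"].round(2),s["force"].round(2))
E
```

```text
138 False [550.    31.51 138.5 ] [-0.99  0.09  4.98] [-0.99 -0.1 ] [0.05 0.23 0.05] 15.59 30.9667
134 False [549.52  31.43 133.64] [ 1.08  0.95 -3.59] [0.88 1.13] [ 0.07 -0.11  0.04] 15.56 31.275
130 False [549.23  31.27 128.94] [  2.63  -0.42 -15.05] [2.66 0.07] [-0.15 -0.84  0.01] 15.63 31.5833
126 True [549.79  31.3  126.38] [-0.57  1.22  4.53] [-0.79  1.09] [-0.07  0.13 -0.  ] 15.64 31.8167
[549.77  31.32 126.34] [-0.56 -0.73  6.58]
```

It snapped: force −15 N (catches pulling it down), then contact at z = 126.35, which puts the underside at 38 mm. Now build up a firm press and check with the top and wrist cameras numerically.

```bash
python3 - <<'E'
from h import *
yaw=-0.1865; xd=np.array([np.cos(yaw),np.sin(yaw)]); yd=np.array([-xd[1],xd[0]])
c=np.array([549.59,31.37])
for z in np.arange(126,119,-.5):
    hit=env.move_l([*c,z],rate=10,f_stop=40); env.hold(.1); s=env.read_state(); print(z,hit,s["tool_pos"].round(2),s["force"].round(1),s["wrist_torque"].round(2),round(s["width"],2))
    if hit or s["force"][2]>25: break
env.hold(.4); s=env.read_state(); print(s["tool_pos"].round(2),s["force"].round(1),s["time_s"])
im,T,p=wrist(); cv2.imwrite("pics/end.png",im)
hsv=cv2.cvtColor(im,cv2.COLOR_BGR2HSV).astype(int); zt=46
for row in (196,202,208,214):
    u=np.nonzero((hsv[row,:,1]<14)&(hsv[row,:,2]>70))[0]; u=u[(u>200)&(u<440)]
    if len(u): print(row,u[0],u[-1],((cast(T,p,[(u[0],row),(u[-1],row)],zt)[:,:2]-s["tool_pos"][:2])@np.c_[xd,yd]).round(1).tolist())
E
```

```text
126.0 False [549.7   31.39 126.35] [-1.6 -0.4  4.8] [-0.06  0.11 -0.03] 16.22
125.5 False [549.69  31.39 126.35] [-4.7  0.1 11.2] [-0.06  0.4  -0.  ] 15.81
125.0 False [549.69  31.37 126.33] [-5.4 -0.7 17. ] [-0.04  0.72  0.01] 15.58
124.5 False [549.7   31.38 126.32] [-7.4 -0.4 23.1] [-0.09  0.95 -0.02] 15.69
124.0 False [549.72  31.4  126.32] [-8.7 -0.  28.6] [-0.12  1.34  0.01] 15.87
[549.68  31.4  126.29] [-8.8  0.1 28.3] 34.2667
196 201 439 [[-64.7, 27.5], [65.8, 27.6]]
202 212 435 [[-59.0, 24.1], [63.9, 24.2]]
208 212 438 [[-59.3, 20.6], [65.9, 20.7]]
214 206 434 [[-62.9, 17.2], [64.0, 17.2]]
```

The stop is rigid at an underside height of 37.9 mm (home is 38), with a steady 28 N press. Handing in.

```bash
python3 - <<'E'
from h import *
print(workorder.sign_off()); s=env.read_state(); print(s["time_s"],s["force"].round(1),s["tool_pos"].round(2))
E
```

```text
the job is handed in; nothing more can be done
None
the job is handed in; nothing more can be done
```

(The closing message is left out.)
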